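# Load the reagent rack from the kit tray in the same order

## Task

Move the four reagent bottles from the white kit tray into the grey reagent rack, one bottle to each bay, keeping their order: the bottle nearest the tray's carrying grip goes into the bay nearest the rack's carrying grip, and so on along the row. Set each one down upright on the floor of its bay, without dropping it or tipping any bottle over, and leave the tip box, timer and tube stand where they are.

Things in the scene. Friction and masses are not known exactly. Their poses are not given: they have to be found in the camera images.
- jar: white round wide-mouth jar: body 40 mm in diameter and 58 mm high, flush wide white screw cap 38 mm in diameter above it; 74 mm high in all. Plain rigid plastic with a paper label, about 30 to 110 g. Loose, standing upright. Origin: centre of its underside; z up through the cap.
- tall: tall white round bottle: body 34 mm in diameter and 66 mm high, short shoulder, narrow white screw cap 22 mm in diameter; 90 mm high in all. Plain rigid plastic with a paper label, about 30 to 110 g. Loose, standing upright. Origin: centre of its underside; z up through the cap.
- square: white square bottle: body 36 x 36 mm (flat sides facing its own x and y) and 60 mm high, short neck, white screw cap 28 mm in diameter; 81 mm high in all. Plain rigid plastic with a paper label, about 30 to 110 g. Loose, standing upright. Origin: centre of its underside; z up through the cap.
- dropper: slim white round dropper bottle: body 28 mm in diameter and 60 mm high, pointed white nozzle cap; 87 mm high in all. Plain rigid plastic with a paper label, about 30 to 110 g. Loose, standing upright. Origin: centre of its underside; z up through the cap.
- insert_jar: dark grey square insert, 56 x 56 x 16 mm, fixed in the kit tray, with a round pocket 44 mm wide and 10 mm deep, fitted to the foot of the jar bottle, which stands in it at the start. It shows where in the row that bottle came from. Origin: centre of its underside, 3 mm above the bench; pocket floor 6 mm above the origin.
- insert_tall: dark grey square insert, 56 x 56 x 16 mm, fixed in the kit tray, with a round pocket 38 mm wide and 10 mm deep, fitted to the foot of the tall bottle, which stands in it at the start. It shows where in the row that bottle came from. Origin: centre of its underside, 3 mm above the bench; pocket floor 6 mm above the origin.
- insert_square: dark grey square insert, 56 x 56 x 16 mm, fixed in the kit tray, with a square pocket 40 x 40 mm and 10 mm deep, fitted to the foot of the square bottle, which stands in it at the start. It shows where in the row that bottle came from. Origin: centre of its underside, 3 mm above the bench; pocket floor 6 mm above the origin.
- insert_dropper: dark grey square insert, 56 x 56 x 16 mm, fixed in the kit tray, with a round pocket 32 mm wide and 10 mm deep, fitted to the foot of the dropper bottle, which stands in it at the start. It shows where in the row that bottle came from. Origin: centre of its underside, 3 mm above the bench; pocket floor 6 mm above the origin.
- kit_tray: low white tray, fixed, 66 mm wide (x) and 248 mm long (y), rim 12 mm high, holding the four inserts in a row at y = -90, -30, +30 and +90 mm. Its flat slotted carrying grip sticks out of the +y end to y = 169 mm, 12 mm high. It lies at any angle on the bench. Origin: centre of the 248 mm body, on the bench; z up.
- rack: grey reagent rack, fixed, 64 mm wide (x) and 244 mm long (y); four equal open bays in a row, centred at y = -90, -30, +30 and +90 mm, each about 56 mm square inside, floor 4 mm above the bench, walls 4 mm thick and 24 mm high. Its flat slotted carrying grip sticks out of the +y end to y = 169 mm. Empty at first, at any angle on the bench. Origin: centre of the 244 mm body, on the bench; z up.
- tip_box: bystander: blue box of pipette tips, 120 x 85 x 55 mm, loose, about 0.2 kg. Origin: centre of its underside.
- timer: bystander: flat white bench timer, 65 x 65 x 19 mm, loose, about 80 g. Origin: centre of its underside.
- tube_stand: bystander: small clear stand with three microtubes, 80 x 40 x 42 mm, loose, about 150 g. Origin: centre of its underside.
Things that resemble listed ones, but are neither listed nor needed, are in the scene too. Leave any turquoise look-alike of the dropper alone. Leave any red look-alike of the square alone.

How it is judged:
By the outcome, as a careful person would: the job done as asked, in the order asked, and still so for the second after the job is handed in, with the robot touching nothing.
It also fails if it takes over 109 s, if anything falls off the work surface, if the arm or the gripper's body presses on something with over 40 N, if the wrist force passes 120 N, or if a joint passes its speed limit or range.

## Robot

A 6-joint arm with a two-finger parallel gripper is mounted at the origin on the work surface. World frame = base frame: x ahead of the robot, y to its left, z up, the work surface at z = 0. Lengths are in mm, angles in rad, forces in N, time in s.
With the tool pointing down it reaches from about 400 to 925 mm from the base axis. Payload 12.5 kg.
Tool frame: the origin (TCP) lies midway between the tips of the shut fingers; the grasp point (between the pads) lies 19 mm behind it (env.grip_depth is the distance from the TCP to the grasp point, in mm); z points along the fingers, y is the line along which they close (so a half turn about z gives the same grasp; the last joint's range is limited). The gripper opens to 95 mm and grips with 3 to 60 N. Pads are 20 mm wide; open, the fingers measure 119 mm over their backs; the gripper's body (75 mm by 180 mm) begins 59 mm behind the grasp point.
Start: joints at [1.214, 0.491, 1.559, -0, 1.092, -0.106], TCP at [155.094, 605.469, 214.661] pointing down, gripper open.
Joint ranges: [-3.1, 3.1], [-0.84, 2.19], [0.05, 2.79], [-1.13, 4.28], [0.06, 2.93], [-2.69, 2.69]. Speed limits (rad/s): [2.22, 2.22, 2.79, 3.14, 3.14, 3.14].

## Interface

Orientations are given as [roll, pitch, yaw] about the fixed x, y, z axes, in that order (R = Rz(yaw) Ry(pitch) Rx(roll)).
In Python, from cell import monitor, viewer, order, env gives the robot as it stands.
- The arm moves only by the tool move_arm, never from a script. Its argument "moves" is one flat list of numbers, 4 for each row, row after row: the shift along the tool's x, y, z normalised to -1 to 1, where 1 is 0.15 m, then the turn about the tool's z normalised to -1 to 1, where 1 is pi/2 rad. A call has 1 to 10 rows; each row shifts and turns the commanded pose from where the row before left it, along the tool's axes as they then stand; what a row does not reach is not made up. A row lasts 1/8 s, in which the tool goes at most 62.5 mm and 10.7 degrees, less where a joint would pass 70% of its speed; a pose out of reach is approached as far as the arm can. A call with a number of a shift or a turn outside -1 to 1 is refused whole. A call with a gripper value outside its range is refused whole. "claw" is the finger opening in mm, from 0 to 95.1, set as the call begins (left out, the last holds). The fingers move at their own pace and stop on an object; the grip force is fixed at half the most. Time passes only in rows, so rows that do not move let the fingers close. It gives the time, the measured TCP pose, the force, the opening and the grip force at its end, in the units of the state.
- monitor.state(): the state, without advancing time (a new reading comes with each control period).
- viewer.read_camera(name): name is "side" or "top"; returns the picture (384x512x3 uint8, red, green, blue); there is no depth.
- viewer.camera_info(name): a dict with "K" (3x3 intrinsics, pixels), "dist_coeffs" ([k1, k2, p1, p2, k3] as OpenCV has them; the pictures are not rectified), "camera_from_world" (4x4, takes a point from world to camera coordinates). Camera axes: x right, y down, z forward; pixel columns grow to the right and rows downward; lengths in mm; the calibration is good to about 2 mm. A picture is of the moment at which its call begins. camera_info takes no time and is no camera call.
- order.job_done(): hands the job in; it is judged then, once.
The state is a dict: "t": time; "joints": joint angles; "qvel": joint speeds; "tau": joint torques, N m; "eef_pos": TCP position; "tcp_rot": TCP orientation; "ft_force": force on the tool from outside, world axes, zero at the start; "moment": the same for the moment, N m; "opening": opening from 0.0 (shut) to 1.0 (fully open); "grip_force": force on a finger pad.
Only numpy, scipy, OpenCV 4.12 (cv2) and the standard library are available. Lean on these libraries where they do the work, as an engineer would, in place of code of your own. Each camera call takes 0.05 s, during which the arm holds its last target. There are 200 camera calls.

## Working session

There is one attempt and no reset: what is moved stays moved. The work goes in short steps, Python scripts to look and compute and a tool call to move; the robot and the scene stay as the last step left them, time stands still between calls to the robot, and variables do not carry over. Pictures are saved under pics/ and viewed, at most 14 in all, crops included, and the job is handed in when it is done.

Besides the shell and the picture viewer there is one more tool, called after "Request:" as name(argument=value, ...) on one line, values as JSON. move_arm: Moves the arm, as the interface text tells. Scaled input: -1 to 1 covers 0.15 m each way for a shift and pi/2 rad each way for a turn. Its arguments: {"type":"object","properties":{"moves":{"type":"array"},"claw":{"type":"number"}},"required":["moves"]}

```bash
mkdir -p pics; ls
python3 - <<'E'
from cell import monitor, viewer, order, env
import cv2,numpy as np
for n in ("top","side"):
    im=viewer.read_camera(n); cv2.imwrite(f"pics/{n}0.png",im[:,:,::-1])
    c=viewer.camera_info(n); print(n,np.round(c["K"],1).tolist(),c["dist_coeffs"],np.round(c["camera_from_world"],3).tolist())
print(monitor.state())
E
```

```text
pics
top [[429.9, 0.0, 255.1], [0.0, 429.9, 196.8], [0.0, 0.0, 1.0]] [-0.01951896  0.          0.          0.          0.        ] [[-0.028, -0.999, -0.016, 94.291], [-0.995, 0.029, -0.093, 577.561], [0.094, 0.013, -0.996, 991.404], [0.0, 0.0, 0.0, 1.0]]
side [[355.5, 0.0, 256.2], [0.0, 355.5, 190.1], [0.0, 0.0, 1.0]] [-0.09914398  0.          0.          0.          0.        ] [[0.849, -0.528, 0.003, -431.814], [-0.347, -0.562, -0.751, 276.542], [0.398, 0.637, -0.66, 604.553], [0.0, 0.0, 0.0, 1.0]]
{'t': 0.1, 'joints': array([ 1.21437223e+00,  4.91514588e-01,  1.55936026e+00, -1.52316657e-05,
        1.09169219e+00, -1.05589786e-01]), 'qvel': array([ 2.00668560e-03, -1.33452808e-03, -3.91633540e-05,  1.24883077e-03,
       -2.66974839e-04,  5.65272535e-04]), 'tau': array([ 3.14053912e-03, -6.13623548e+01, -2.58608025e+01,  6.94631576e-02,
        4.70030098e-02, -5.17967237e-05]), 'eef_pos': array([155.03829699, 605.26003996, 214.12039796]), 'tcp_rot': array([-3.14062227e+00, -8.92600646e-05,  2.89076533e+00]), 'ft_force': array([ 0.30061431, -0.18716613, -0.26736163]), 'moment': array([ 0.05879598,  0.00445077, -0.02198918]), 'grip_force': 0.0, 'opening': 0.9983956190701158}
```

View pics/top0.png

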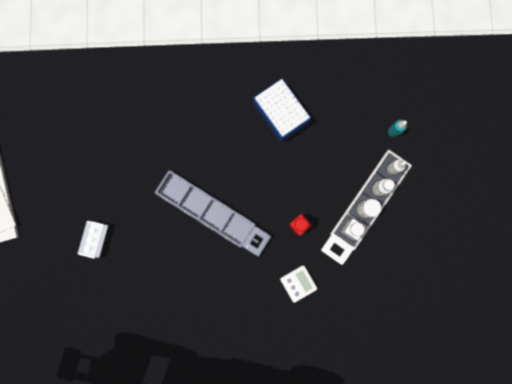

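View pics/side0.png

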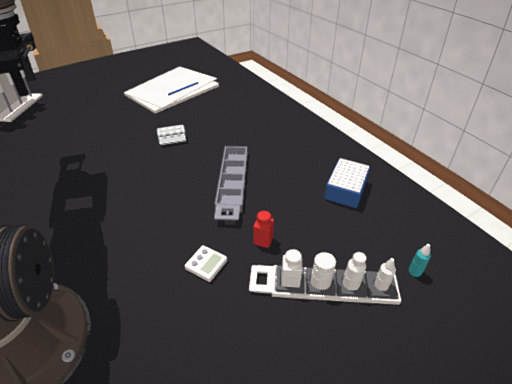

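Run:
```python
import cv2,numpy as np
a=cv2.imread("pics/top0.png")
c=cv2.resize(a[160:265,150:280],None,fx=6,fy=6*0.9,interpolation=cv2.INTER_CUBIC)
c=cv2.resize(a[165:260,150:280],None,fx=6,fy=6,interpolation=cv2.INTER_CUBIC); cv2.imwrite("pics/c1.png",c)
c=cv2.resize(a[145:265,285:425],None,fx=5,fy=5,interpolation=cv2.INTER_CUBIC); cv2.imwrite("pics/c2.png",c)
```

```text
(no output)
```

View pics/c1.png

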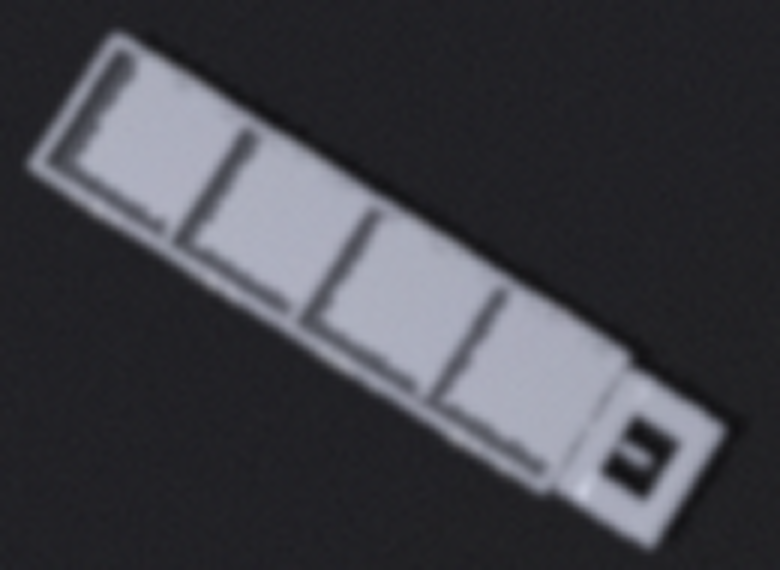

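View pics/c2.png

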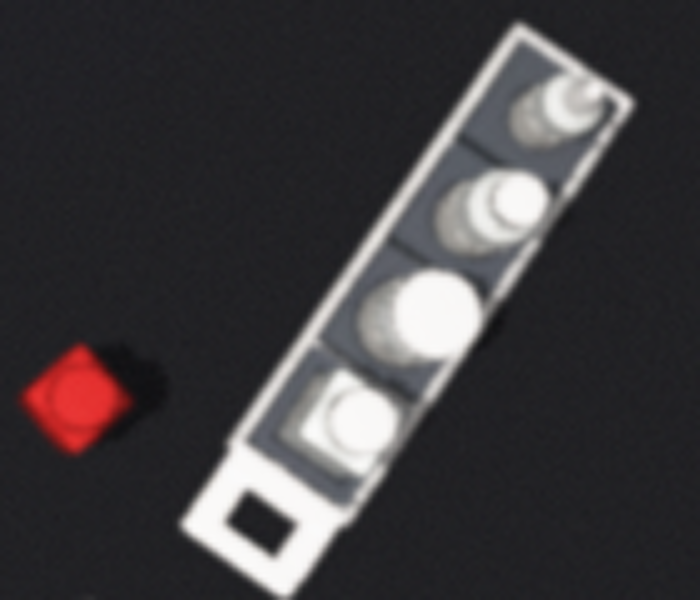

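The crops show the rack rim corners (crop 1 at 118,32 / 30,168 / 545,492 / 632,355), with its grip at the lower right. They also show the tray rim corners (crop 2 at 518,25 / 632,102 / 350,520 / 240,440), with its grip at the lower left. Counting from the grip, the order is square, jar, tall, dropper.

```bash
cat > h.py <<'E'
from cell import monitor, viewer
import numpy as np, cv2
def ray(n,px,z):
    c=viewer.camera_info(n); T=np.array(c["camera_from_world"])
    u=cv2.undistortPoints(np.array(px,float).reshape(-1,1,2),np.array(c["K"]),np.array(c["dist_coeffs"]))[:,0]
    d=np.c_[u,np.ones(len(u))]@T[:3,:3]; o=-T[:3,:3].T@T[:3,3]
    z=np.broadcast_to(z,len(u)); return (o+d*((z-o[2])/d[:,2])[:,None])[:,:2]
def frame(p): # far corners a,b ; near-grip c,d
    far=(p[0]+p[1])/2; near=(p[2]+p[3])/2; y=near-far; L=np.linalg.norm(y); y/=L
    w=(p[1]-p[0]); w/=np.linalg.norm(w); w2=(p[2]-p[3]); w2/=np.linalg.norm(w2)
    ang=[np.degrees(np.arctan2(v[1],v[0])) for v in(y,w,w2)]
    return p.mean(0),y,L,ang,np.linalg.norm(p[1]-p[0]),np.linalg.norm(p[2]-p[3])
E
python3 - <<'E'
from h import *
cr=lambda p,s,o:(np.array(p,float)+.5)/s-.5+o
R=ray("top",cr([(118,32),(30,168),(545,492),(632,355)],6,(150,165)),24)
T=ray("top",cr([(518,25),(632,102),(350,520),(240,440)],5,(285,145)),12)
for n,p in(("rack",R),("tray",T)):
    c,y,L,a,w1,w2=frame(p); print(n,c.round(1),L.round(1),np.round(a,1),w1.round(1),w2.round(1))
    for k in(90,30,-30,-90): print(k,(c+k*y).round(1))
print("caps sq,jar,tall,dr",ray("top",cr([(362,420),(438,315),(522,202),(585,92)],5,(285,145)),[81,74,90,85]).round(1).tolist())
print("red",ray("top",cr([(76,396)],5,(285,145)),81).round(1), "redcorners",ray("top",cr([(20,396),(80,342),(132,398),(76,456)],5,(285,145)),60).round(1).tolist())
print("sq top",ray("top",cr([(340,370),(395,445),(355,475),(300,435)],5,(285,145)),60+9).round(1).tolist())
print("timer",ray("top",[(299,284)],19),"teal",ray("top",[(398,128)],60),"tip",ray("top",[(282,110)],55))
E
```

```text
rack [557.2 199. ] 242.9 [-123.6  146.4  145.9] 64.5 63.7
90 [507.3 124.1]
30 [540.6 174. ]
-30 [573.8 224. ]
-90 [607. 274.]
tray [ 568.9 -202. ] 244.2 [ 143.6 -126.7 -127.9] 65.9 64.0
90 [ 496.5 -148.6]
30 [ 544.8 -184.2]
-30 [ 593.1 -219.8]
-90 [ 641.4 -255.4]
caps sq,jar,tall,dr [[497.2, -147.6], [543.4, -185.6], [591.7, -221.5], [641.1, -254.2]]
red [[511.6 -20.9]] redcorners [[512.9, 2.8], [536.7, -25.5], [510.5, -48.2], [484.9, -21.7]]
sq top [[520.2, -141.5], [485.7, -164.5], [472.8, -145.9], [491.5, -122.1]]
timer [[372.43297632 -19.27062977]] teal [[ 727.6896377  -259.15163054]] tip [[780.44054842   8.47304406]]
```

Both fits agree with the cap positions to about 2 mm. Next is a planning helper that turns a target into move rows.

```bash
cat >> h.py <<'E'
def plan(*wps, smax=45., tmax=9.5):
    """waypoints (x,y,z,yawdeg) -> rows in tool axes, rounded with carry"""
    s=monitor.state(); p=np.array(s["eef_pos"],float); yaw=s["tcp_rot"][2]; out=[]
    print("at",p.round(1),"yaw",np.degrees(yaw).round(1),"t",round(s["t"],2))
    for x,y,z,a in wps:
        g=np.array([x,y,z],float); dy=(np.degrees(yaw)-a+180)%360-180
        n=int(max(1,np.ceil(np.linalg.norm(g-p)/smax),np.ceil(abs(dy)/tmax)))
        for k in range(n,0,-1):
            d=(g-p)/k; t=((np.degrees(yaw)-a+180)%360-180)/k
            X=np.array([np.cos(yaw),np.sin(yaw),0]); Y=np.array([np.sin(yaw),-np.cos(yaw),0])
            r=[round(v,3 if k==1 else 2) for v in(X@d/150,Y@d/150,-d[2]/150,t/90)]
            p=p+150*(r[0]*X+r[1]*Y-r[2]*np.array([0,0,1])); yaw-=r[3]*np.pi/2; out.append(r)
    print(len(out),"rows"); 
    for i in range(0,len(out),10): print(sum(out[i:i+10],[]))
E
python3 -c "
from h import *
plan((480,300,214,150),(497,-148,160,143.6))"
```

```text
at [155.  605.3 214.1] yaw 165.6 t 0.1
21 rows
[np.float64(-0.26), np.float64(-0.14), np.float64(0.0), np.float64(0.02), np.float64(-0.26), np.float64(-0.14), np.float64(0.0), np.float64(0.02), np.float64(-0.27), np.float64(-0.13), np.float64(0.0), np.float64(0.02), np.float64(-0.27), np.float64(-0.12), np.float64(0.0), np.float64(0.02), np.float64(-0.28), np.float64(-0.11), np.float64(0.0), np.float64(0.02), np.float64(-0.28), np.float64(-0.1), np.float64(0.0), np.float64(0.01), np.float64(-0.28), np.float64(-0.09), np.float64(0.0), np.float64(0.02), np.float64(-0.29), np.float64(-0.09), np.float64(0.0), np.float64(0.01), np.float64(-0.28), np.float64(-0.08), np.float64(0.0), np.float64(0.02), np.float64(-0.29), np.float64(-0.074), np.float64(0.001), np.float64(0.014)]
[np.float64(-0.14), np.float64(-0.23), np.float64(0.03), np.float64(0.01), np.float64(-0.15), np.float64(-0.23), np.float64(0.03), np.float64(0.01), np.float64(-0.15), np.float64(-0.23), np.float64(0.03), np.float64(0.01), np.float64(-0.16), np.float64(-0.22), np.float64(0.03), np.float64(0.01), np.float64(-0.16), np.float64(-0.22), np.float64(0.03), np.float64(0.0), np.float64(-0.16), np.float64(-0.22), np.float64(0.03), np.float64(0.01), np.float64(-0.16), np.float64(-0.22), np.float64(0.04), np.float64(0.0), np.float64(-0.16), np.float64(-0.22), np.float64(0.03), np.float64(0.01), np.float64(-0.17), np.float64(-0.21), np.float64(0.04), np.float64(0.0), np.float64(-0.17), np.float64(-0.21), np.float64(0.03), np.float64(0.01)]
[np.float64(-0.164), np.float64(-0.215), np.float64(0.04), np.float64(0.001)]
```

Request:
move_arm(moves=[-0.26,-0.14,0,0.02,-0.26,-0.14,0,0.02,-0.27,-0.13,0,0.02,-0.27,-0.12,0,0.02,-0.28,-0.11,0,0.02,-0.28,-0.1,0,0.01,-0.28,-0.09,0,0.02,-0.29,-0.09,0,0.01,-0.28,-0.08,0,0.02,-0.29,-0.07,0,0.01], claw=70)

```text
t: 1.35
eef_pos: [481.2, 299.7, 214.5]
tcp_rot: [-3.141, -0.0, 2.623]
ft_force: [0.0, 0.6, -0.1]
opening: 0.737
grip_force: 0.0
```

Request:
move_arm(moves=[-0.14,-0.23,0.03,0.01,-0.15,-0.23,0.03,0.01,-0.15,-0.23,0.03,0.01,-0.16,-0.22,0.03,0.01,-0.16,-0.22,0.03,0,-0.16,-0.22,0.03,0.01,-0.16,-0.22,0.04,0,-0.16,-0.22,0.03,0.01,-0.17,-0.21,0.04,0,-0.17,-0.21,0.03,0.01])

```text
t: 2.6
eef_pos: [499.0, -107.8, 166.2]
tcp_rot: [-3.142, -0.001, 2.513]
ft_force: [0.5, 0.1, -0.5]
opening: 0.735
grip_force: 0.0
```

```bash
sed -i 's/r=\[round(v,3/r=[round(float(v),3/' h.py; python3 -c "
from h import *
plan((497,-148,160,143.6),(497,-148,36,143.6))"
```

```text
at [ 499.  -107.8  166.2] yaw 144.0 t 2.6
4 rows
[-0.146, -0.225, 0.042, 0.005, -0.0, 0.0, 0.28, -0.0, -0.0, 0.0, 0.27, -0.0, -0.0, 0.0, 0.276, -0.0]
```

Request:
move_arm(moves=[-0.146,-0.225,0.042,0.005,0,0,0.28,0,0,0,0.27,0,0,0,0.276,0,0,0,0,0])

```text
t: 3.22
eef_pos: [495.8, -146.2, 34.3]
tcp_rot: [-3.14, -0.005, 2.506]
ft_force: [0.3, 0.4, 0.1]
opening: 0.737
grip_force: 0.0
```

Request:
move_arm(moves=[0,0,0,0,0,0,0,0,0,0,0,0,0,0,0,0], claw=25)

```text
t: 3.72
eef_pos: [497.4, -146.8, 37.0]
tcp_rot: [3.141, 0.001, 2.506]
ft_force: [-0.3, 0.5, 6.4]
opening: 0.377
grip_force: 29.9
```

Square gripped (opening 36 mm). Now lift it and carry it to bay 1.

```bash
python3 -c "
from h import *
plan((497,-147,155,143.6),(507.3,124.1,155,56.4),(507.3,124.1,40,56.4))"
```

```text
at [ 497.4 -146.8   37. ] yaw 143.6 t 3.73
16 rows
[0.0, -0.0, -0.26, -0.0, 0.0, -0.0, -0.26, -0.0, 0.001, -0.003, -0.266, -0.0, 0.1, 0.15, -0.0, 0.1, 0.12, 0.13, -0.0, 0.1, 0.14, 0.11, -0.0, 0.1, 0.16, 0.09, -0.0, 0.1, 0.17, 0.06, -0.0, 0.09, 0.18, 0.04, -0.0, 0.1, 0.18, 0.01, -0.0, 0.09]
[0.18, -0.02, -0.0, 0.1, 0.18, -0.05, -0.0, 0.09, 0.162, -0.071, -0.0, 0.099, 0.0, -0.0, 0.26, -0.0, 0.0, -0.0, 0.25, -0.0, 0.0, -0.0, 0.256, -0.0]
```

Request:
move_arm(moves=[0,0,-0.1,0,0,0,-0.2,0,0,0,-0.25,0,0,0,-0.236,0,0.1,0.15,0,0.1,0.12,0.13,0,0.1,0.14,0.11,0,0.1,0.16,0.09,0,0.1,0.17,0.06,0,0.09])

```text
t: 4.85
eef_pos: [503.0, -11.1, 155.3]
tcp_rot: [3.141, 0.0, 1.731]
ft_force: [0.2, 0.5, -1.1]
opening: 0.377
grip_force: 29.9
```

Request:
move_arm(moves=[0.18,0.04,0,0.1,0.18,0.01,0,0.09,0.18,-0.02,0,0.1,0.18,-0.05,0,0.09,0.162,-0.071,0,0.099,0,0,0,0,0,0,0,0])

```text
t: 5.72
eef_pos: [507.4, 124.0, 154.8]
tcp_rot: [3.141, -0.0, 0.987]
ft_force: [1.2, -0.2, -0.9]
opening: 0.375
grip_force: 29.9
```

```bash
python3 -c "
from h import *
plan((507.3,124.1,36,56.4))
cv2.imwrite('pics/s1.png',viewer.read_camera('side')[:,:,::-1])"
```

```text
at [507.4 124.  154.8] yaw 56.5 t 5.72
3 rows
[0.0, -0.0, 0.26, 0.0, 0.0, -0.0, 0.27, 0.0, 0.001, -0.001, 0.262, 0.001]
```

View pics/s1.png

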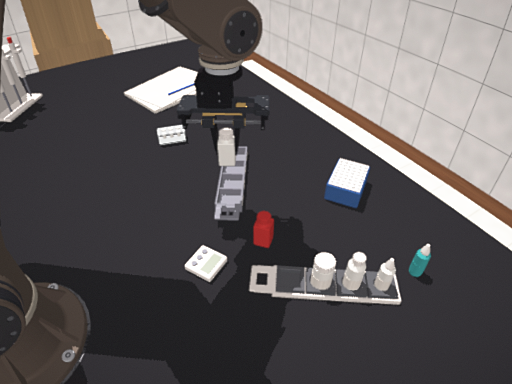

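The square hangs upright above the rack at pixel (227,150), and the rest of the scene is undisturbed. Lowering it.

Request:
move_arm(moves=[0,0,0.26,0,0,0,0.27,0,0,0,0.24,0,0,0,0,0,0,0,0.01,0,0,0,0.01,0,0,0,0.01,0,0,0,0,0])

```text
t: 6.78
eef_pos: [507.6, 124.4, 34.7]
tcp_rot: [3.141, -0.001, 0.984]
ft_force: [1.1, 0.7, -0.9]
opening: 0.375
grip_force: 29.9
```

Request:
move_arm(moves=[0,0,0.01,0,0,0,0.005,0,0,0,0,0])

```text
t: 7.15
eef_pos: [507.5, 124.4, 32.1]
tcp_rot: [-3.142, -0.0, 0.984]
ft_force: [-0.0, -0.3, 0.9]
opening: 0.377
grip_force: 29.9
```

Request:
move_arm(moves=[0,0,0.005,0,0,0,0,0])

```text
t: 7.4
eef_pos: [507.5, 124.4, 32.1]
tcp_rot: [3.141, -0.0, 0.984]
ft_force: [-2.7, 0.9, 12.2]
opening: 0.376
grip_force: 29.9
```

Contact with the bay floor, so release and go back for the jar.

Request:
move_arm(moves=[0,0,0,0,0,0,0,0,0,0,0,0,0,0,0,0,0,0,-0.15,0,0,0,-0.25,0,0,0,-0.25,0,0,0,-0.2,0], claw=70)

```text
t: 8.4
eef_pos: [507.5, 124.4, 160.3]
tcp_rot: [3.141, -0.001, 0.984]
ft_force: [-0.3, 0.2, 0.2]
opening: 0.739
grip_force: 0.0
```

```bash
python3 -c "
from h import *
plan((544.2,-185,160,143.6))"
```

```text
at [507.5 124.4 160.3] yaw 56.4 t 8.4
10 rows
[-0.16, 0.13, 0.0, -0.1, -0.18, 0.11, 0.0, -0.1, -0.19, 0.08, 0.0, -0.1, -0.2, 0.05, 0.0, -0.1, -0.21, 0.02, 0.0, -0.09, -0.21, -0.01, 0.0, -0.1, -0.2, -0.05, 0.0, -0.09, -0.19, -0.07, 0.0, -0.1, -0.18, -0.11, 0.0, -0.09, -0.164, -0.126, 0.002, -0.099]
```

Request:
move_arm(moves=[-0.16,0.13,0,-0.1,-0.18,0.11,0,-0.1,-0.19,0.08,0,-0.1,-0.2,0.05,0,-0.1,-0.21,0.02,0,-0.09,-0.21,-0.01,0,-0.1,-0.2,-0.05,0,-0.09,-0.19,-0.07,0,-0.1,-0.18,-0.11,0,-0.09,-0.164,-0.126,0,-0.099])

```text
t: 9.65
eef_pos: [544.0, -186.1, 158.7]
tcp_rot: [3.142, -0.0, 2.511]
ft_force: [-0.3, -0.2, 0.6]
opening: 0.734
grip_force: 0.0
```

Request:
move_arm(moves=[0,0,0,0,0,0,0.25,0,0,0,0.3,0,0,0,0.275,0,0,0,0,0])

```text
t: 10.28
eef_pos: [542.7, -183.5, 32.9]
tcp_rot: [-3.141, -0.005, 2.505]
ft_force: [-0.7, 0.5, 0.7]
opening: 0.737
grip_force: 0.0
```

Request:
move_arm(moves=[0,0,0,0,0,0,0,0,0,0,0,0,0,0,0,0,0,0,0,0], claw=25)

```text
t: 10.9
eef_pos: [544.8, -184.9, 36.0]
tcp_rot: [3.141, 0.002, 2.506]
ft_force: [1.1, 3.6, 6.5]
opening: 0.418
grip_force: 30.0
```

```bash
python3 -c "
from h import *
s=monitor.state();x,y,z=s['eef_pos']
plan((x,y,155,143.6),(540.6,174,155,56.4))"
```

```text
at [ 544.8 -184.9   36. ] yaw 143.6 t 10.9
13 rows
[0.0, 0.0, -0.26, -0.0, 0.0, 0.0, -0.27, -0.0, 0.0, 0.0, -0.263, -0.0, 0.14, 0.19, -0.0, 0.1, 0.17, 0.17, -0.0, 0.1, 0.2, 0.14, -0.0, 0.1, 0.22, 0.1, -0.0, 0.1, 0.23, 0.07, -0.0, 0.09, 0.24, 0.04, -0.0, 0.1, 0.24, -0.0, -0.0, 0.09]
[0.23, -0.04, -0.0, 0.1, 0.23, -0.07, -0.0, 0.09, 0.21, -0.101, -0.0, 0.098]
```

Request:
move_arm(moves=[0,0,-0.1,0,0,0,-0.2,0,0,0,-0.25,0,0,0,-0.24,0,0.14,0.19,0,0.1,0.17,0.17,0,0.1,0.2,0.14,0,0.1,0.22,0.1,0,0.1,0.23,0.07,0,0.09])

```text
t: 12.02
eef_pos: [541.9, -3.6, 154.2]
tcp_rot: [3.141, 0.0, 1.731]
ft_force: [1.0, 0.3, -0.2]
opening: 0.414
grip_force: 30.0
```

Request:
move_arm(moves=[0.24,0.04,0,0.1,0.24,0,0,0.09,0.23,-0.04,0,0.1,0.23,-0.07,0,0.09,0.21,-0.101,0,0.098,0,0,0,0,0,0,0,0])

```text
t: 12.9
eef_pos: [539.6, 173.4, 153.8]
tcp_rot: [3.141, 0.0, 0.988]
ft_force: [0.4, -0.1, -0.6]
opening: 0.415
grip_force: 30.0
```

```bash
python3 -c "
from h import *
plan((540.6,174,40,56.4))"
```

```text
at [539.6 173.4 153.8] yaw 56.6 t 12.9
3 rows
[0.0, 0.0, 0.25, 0.0, 0.0, 0.0, 0.25, 0.0, 0.007, 0.003, 0.259, 0.002]
```

Request:
move_arm(moves=[0.007,0.003,0.25,0,0,0,0.28,0,0,0,0.2,0,0,0,0.05,0,0,0,0.01,0,0,0,0.005,0,0,0,0.005,0,0,0,0,0,0,0,0,0])

```text
t: 14.02
eef_pos: [540.8, 174.6, 33.9]
tcp_rot: [3.141, -0.0, 0.986]
ft_force: [0.3, 0.4, -0.8]
opening: 0.415
grip_force: 30.0
```

Request:
move_arm(moves=[0,0,0.007,0,0,0,0.007,0,0,0,0.003,0,0,0,0,0])

```text
t: 14.52
eef_pos: [540.7, 174.5, 31.0]
tcp_rot: [-3.141, 0.0, 0.985]
ft_force: [-0.5, 0.5, 0.8]
opening: 0.414
grip_force: 30.0
```

Request:
move_arm(moves=[0,0,0.005,0,0,0,0,0])

```text
t: 14.78
eef_pos: [540.7, 174.5, 31.0]
tcp_rot: [3.141, -0.0, 0.985]
ft_force: [-3.2, -0.9, 9.6]
opening: 0.417
grip_force: 30.0
```

Request:
move_arm(moves=[0,0,0,0,0,0,0,0,0,0,0,0,0,0,0,0,0,0,-0.15,0,0,0,-0.25,0,0,0,-0.25,0,0,0,-0.2,0], claw=70)

```text
t: 15.78
eef_pos: [540.8, 174.5, 159.3]
tcp_rot: [3.141, -0.001, 0.985]
ft_force: [-0.6, 0.5, 0.3]
opening: 0.738
grip_force: 0.0
```

```bash
python3 -c "
from h import *
plan((592.5,-220.5,160,143.6))"
```

```text
at [540.8 174.5 159.3] yaw 56.5 t 15.78
10 rows
[-0.2, 0.17, -0.0, -0.1, -0.23, 0.14, -0.0, -0.1, -0.24, 0.1, -0.0, -0.1, -0.26, 0.07, -0.0, -0.1, -0.26, 0.02, -0.0, -0.09, -0.27, -0.01, -0.0, -0.1, -0.26, -0.06, -0.0, -0.09, -0.25, -0.09, -0.0, -0.1, -0.23, -0.13, -0.0, -0.09, -0.215, -0.158, -0.005, -0.098]
```

Request:
move_arm(moves=[-0.2,0.17,0,-0.1,-0.23,0.14,0,-0.1,-0.24,0.1,0,-0.1,-0.26,0.07,0,-0.1,-0.26,0.02,0,-0.09,-0.27,-0.01,0,-0.1,-0.26,-0.06,0,-0.09,-0.25,-0.09,0,-0.1,-0.23,-0.13,0,-0.09,-0.215,-0.158,-0.005,-0.098])

```text
t: 17.02
eef_pos: [592.4, -221.7, 158.4]
tcp_rot: [3.142, -0.0, 2.511]
ft_force: [0.4, 1.0, -0.0]
opening: 0.737
grip_force: 0.0
```

Request:
move_arm(moves=[0,0,0,0,0,0,0.25,0,0,0,0.3,0,0,0,0.25,0,0,0,0.02,0,0,0,0,0])

```text
t: 17.77
eef_pos: [592.9, -220.1, 36.5]
tcp_rot: [3.141, 0.001, 2.506]
ft_force: [0.2, -0.8, 1.0]
opening: 0.736
grip_force: 0.0
```

Request:
move_arm(moves=[0,0,0,0,0,0,0,0,0,0,0,0,0,0,0,0,0,0,0,0], claw=25)

```text
t: 18.4
eef_pos: [592.6, -220.4, 35.7]
tcp_rot: [3.141, 0.0, 2.506]
ft_force: [-0.1, 1.4, 2.7]
opening: 0.352
grip_force: 30.0
```

```bash
python3 -c "
from h import *
s=monitor.state();x,y,z=s['eef_pos']
plan((x,y,155,143.6),(573.8,224,155,56.4),smax=42)"
```

```text
at [ 592.6 -220.4   35.7] yaw 143.6 t 18.4
14 rows
[0.0, 0.0, -0.27, -0.0, 0.0, 0.0, -0.26, -0.0, 0.0, 0.0, -0.265, -0.0, 0.17, 0.21, -0.0, 0.09, 0.2, 0.18, -0.0, 0.09, 0.22, 0.15, -0.0, 0.09, 0.24, 0.12, -0.0, 0.09, 0.26, 0.09, -0.0, 0.09, 0.26, 0.05, -0.0, 0.09, 0.27, 0.01, -0.0, 0.09]
[0.27, -0.02, -0.0, 0.08, 0.26, -0.06, -0.0, 0.09, 0.26, -0.09, -0.0, 0.08, 0.236, -0.13, -0.0, 0.089]
```

Request:
move_arm(moves=[0,0,-0.1,0,0,0,-0.2,0,0,0,-0.25,0,0,0,-0.24,0,0.17,0.21,0,0.09,0.2,0.18,0,0.09,0.22,0.15,0,0.09,0.24,0.12,0,0.09,0.26,0.09,0,0.09])

```text
t: 19.52
eef_pos: [582.4, -17.2, 155.0]
tcp_rot: [3.141, 0.0, 1.794]
ft_force: [-0.4, 0.2, -0.5]
opening: 0.354
grip_force: 30.0
```

Request:
move_arm(moves=[0.26,0.05,0,0.09,0.27,0.01,0,0.09,0.27,-0.02,0,0.08,0.26,-0.06,0,0.09,0.26,-0.09,0,0.08,0.236,-0.13,0,0.089,0,0,0,0,0,0,0,0,0,0,0,0])

```text
t: 20.65
eef_pos: [573.8, 223.0, 154.3]
tcp_rot: [3.141, -0.0, 0.984]
ft_force: [-0.6, -0.1, -0.5]
opening: 0.349
grip_force: 30.0
```

```bash
python3 -c "
from h import *
plan((573.8,224,34,56.4))"
```

```text
at [573.8 223.  154.3] yaw 56.4 t 20.65
3 rows
[0.0, -0.0, 0.27, -0.0, 0.0, -0.0, 0.27, -0.0, 0.005, -0.004, 0.262, -0.0]
```

Request:
move_arm(moves=[0.005,-0.004,0.25,0,0,0,0.28,0,0,0,0.2,0,0,0,0.05,0,0,0,0.02,0,0,0,0.01,0,0,0,0.007,0,0,0,0,0,0,0,0,0])

```text
t: 21.78
eef_pos: [573.7, 225.1, 31.8]
tcp_rot: [3.141, -0.0, 0.984]
ft_force: [0.4, 0.3, -1.2]
opening: 0.355
grip_force: 30.0
```

Request:
move_arm(moves=[0,0,0.005,0,0,0,0,0])

```text
t: 22.02
eef_pos: [573.6, 225.0, 30.7]
tcp_rot: [-3.142, -0.0, 0.984]
ft_force: [1.2, -0.5, -0.6]
opening: 0.354
grip_force: 30.0
```

Request:
move_arm(moves=[0,0,0.005,0,0,0,0,0])

```text
t: 22.28
eef_pos: [573.6, 225.1, 30.7]
tcp_rot: [3.141, -0.0, 0.984]
ft_force: [-2.8, -0.4, 8.4]
opening: 0.354
grip_force: 30.0
```

Request:
move_arm(moves=[0,0,0,0,0,0,0,0,0,0,0,0,0,0,0,0,0,0,-0.15,0,0,0,-0.25,0,0,0,-0.25,0,0,0,-0.21,0], claw=70)

```text
t: 23.28
eef_pos: [573.6, 225.0, 160.4]
tcp_rot: [3.141, -0.001, 0.984]
ft_force: [-0.6, -0.4, -0.4]
opening: 0.736
grip_force: 0.0
```

```bash
python3 -c "
from h import *
plan((641.2,-255,160,143.6))"
```

```text
at [573.6 225.  160.4] yaw 56.4 t 23.27
11 rows
[-0.22, 0.2, 0.0, -0.09, -0.24, 0.16, 0.0, -0.09, -0.27, 0.13, 0.0, -0.09, -0.28, 0.09, 0.0, -0.09, -0.29, 0.05, 0.0, -0.09, -0.29, 0.0, 0.0, -0.09, -0.29, -0.04, 0.0, -0.09, -0.28, -0.08, 0.0, -0.08, -0.27, -0.11, 0.0, -0.09, -0.26, -0.15, 0.0, -0.08]
[-0.233, -0.176, 0.003, -0.089]
```

Request:
move_arm(moves=[-0.22,0.2,0,-0.09,-0.24,0.16,0,-0.09,-0.27,0.13,0,-0.09,-0.28,0.09,0,-0.09,-0.29,0.05,0,-0.09,-0.29,0,0,-0.09,-0.29,-0.04,0,-0.09,-0.28,-0.08,0,-0.08,-0.27,-0.11,0,-0.09,-0.26,-0.15,0,-0.08])

```text
t: 24.52
eef_pos: [634.8, -213.0, 158.9]
tcp_rot: [3.141, -0.0, 2.371]
ft_force: [1.2, -0.1, -0.6]
opening: 0.735
grip_force: 0.0
```

Request:
move_arm(moves=[-0.233,-0.176,0.003,-0.089,0,0,0,0,0,0,0,0,0,0,0.25,0,0,0,0.3,0,0,0,0.25,0,0,0,0.02,0,0,0,0,0])

```text
t: 25.52
eef_pos: [641.9, -254.4, 36.8]
tcp_rot: [3.141, 0.001, 2.506]
ft_force: [0.8, 0.5, 0.1]
opening: 0.737
grip_force: 0.0
```

Request:
move_arm(moves=[0,0,0,0,0,0,0,0,0,0,0,0,0,0,0,0,0,0,0,0], claw=20)

```text
t: 26.15
eef_pos: [641.2, -255.0, 35.6]
tcp_rot: [3.141, 0.0, 2.506]
ft_force: [1.1, 0.7, 0.8]
opening: 0.29
grip_force: 30.0
```

```bash
python3 -c "
from h import *
s=monitor.state();x,y,z=s['eef_pos']
plan((x,y,155,143.6),(607,274,155,56.4),smax=42)"
```

```text
at [ 641.2 -255.    35.6] yaw 143.6 t 26.15
16 rows
[0.0, 0.0, -0.27, -0.0, 0.0, 0.0, -0.26, -0.0, 0.0, 0.0, -0.266, -0.0, 0.18, 0.21, -0.0, 0.07, 0.2, 0.19, -0.0, 0.07, 0.22, 0.16, -0.0, 0.08, 0.23, 0.14, -0.0, 0.07, 0.25, 0.11, -0.0, 0.08, 0.26, 0.08, -0.0, 0.07, 0.27, 0.05, -0.0, 0.08]
[0.27, 0.01, -0.0, 0.07, 0.27, -0.01, -0.0, 0.08, 0.27, -0.05, -0.0, 0.07, 0.26, -0.08, -0.0, 0.08, 0.24, -0.11, -0.0, 0.07, 0.235, -0.133, -0.0, 0.079]
```

Request:
move_arm(moves=[0,0,-0.1,0,0,0,-0.2,0,0,0,-0.25,0,0,0,-0.246,0,0.18,0.21,0,0.07,0.2,0.19,0,0.07,0.22,0.16,0,0.08,0.23,0.14,0,0.07,0.25,0.11,0,0.08,0.26,0.08,0,0.07])

```text
t: 27.4
eef_pos: [625.2, -8.4, 156.0]
tcp_rot: [3.141, 0.0, 1.811]
ft_force: [-0.4, 0.7, -0.4]
opening: 0.287
grip_force: 30.0
```

Request:
move_arm(moves=[0.27,0.05,0,0.08,0.27,0.01,0,0.07,0.27,-0.01,0,0.08,0.27,-0.05,0,0.07,0.26,-0.08,0,0.08,0.24,-0.11,0,0.07,0.235,-0.133,0,0.079,0,0,0,0,0,0,0,0])

```text
t: 28.52
eef_pos: [606.9, 273.7, 155.5]
tcp_rot: [3.141, -0.0, 0.985]
ft_force: [-0.0, -0.3, -0.3]
opening: 0.291
grip_force: 30.0
```

```bash
python3 -c "
from h import *
plan((607,274,31.6,56.4))"
```

```text
at [606.9 273.7 155.5] yaw 56.5 t 28.52
3 rows
[0.0, -0.0, 0.28, 0.0, 0.0, -0.0, 0.27, 0.0, 0.002, -0.0, 0.276, 0.001]
```

Request:
move_arm(moves=[0,0,0.25,0,0,0,0.28,0,0,0,0.2,0,0,0,0.06,0,0,0,0.02,0,0,0,0.01,0,0,0,0.005,0,0,0,0,0,0,0,0,0])

```text
t: 29.65
eef_pos: [607.0, 274.2, 31.5]
tcp_rot: [3.141, -0.001, 0.984]
ft_force: [-0.5, -0.1, -0.6]
opening: 0.291
grip_force: 30.0
```

Request:
move_arm(moves=[0,0,0.006,0,0,0,0,0])

```text
t: 29.9
eef_pos: [607.0, 274.1, 30.5]
tcp_rot: [3.141, -0.0, 0.984]
ft_force: [-1.6, -0.5, 3.0]
opening: 0.289
grip_force: 30.0
```

Contact. Release, rise clear and check.

Request:
move_arm(moves=[0,0,0,0,0,0,0,0,0,0,0,0,0,0,0,0,0,0,-0.15,0,0,0,-0.25,0,0,0,-0.25,0,0,0,-0.25,0,0,0,-0.25,0,0,0,0,0], claw=70)

```text
t: 31.15
eef_pos: [607.9, 274.4, 205.9]
tcp_rot: [3.138, -0.004, 0.984]
ft_force: [-0.1, 0.4, -0.5]
opening: 0.734
grip_force: 0.0
```

```bash
python3 -c "
from h import *
im=viewer.read_camera('side');cv2.imwrite('pics/s2.png',cv2.resize(im[100:310,120:440],None,fx=2.4,fy=2.4)[:,:,::-1])"
```

```text
(no output)
```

View pics/s2.png

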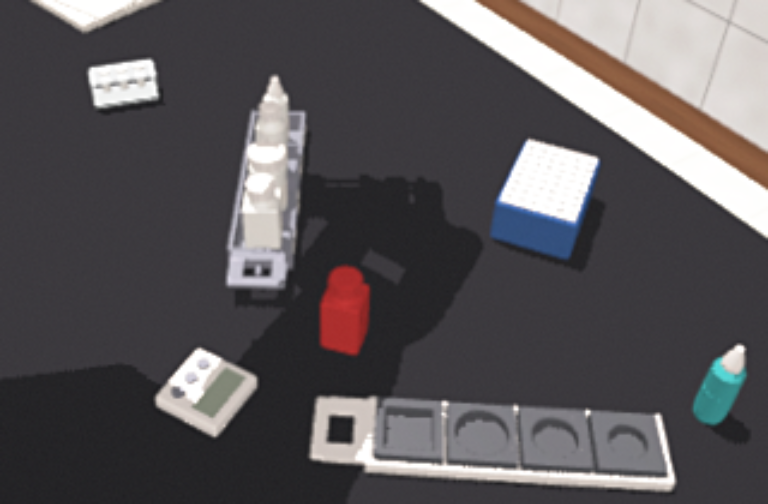

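The square stands nearest the rack grip at (262,220), with the others behind it and the dropper last at (275,100). The tray is empty and the bystanders haven't moved. The side view hides the tall bottle, so I'll check from the top.

Request:
move_arm(moves=[-0.2,0.2,-0.1,0,-0.25,0.25,-0.1,0,-0.25,0.25,0,0,-0.25,0.25,0,0,-0.25,0.25,0,0,0,0,0,0,0,0,0,0])

```text
t: 32.08
eef_pos: [656.7, 24.8, 231.6]
tcp_rot: [-3.14, 0.001, 0.983]
ft_force: [-0.3, 0.7, -0.5]
opening: 0.735
grip_force: 0.0
```

```bash
python3 -c "
from h import *
im=viewer.read_camera('top');cv2.imwrite('pics/t2.png',cv2.resize(im[100:300,80:350],None,fx=2.8,fy=2.8)[:,:,::-1])"
```

```text
(no output)
```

View pics/t2.png

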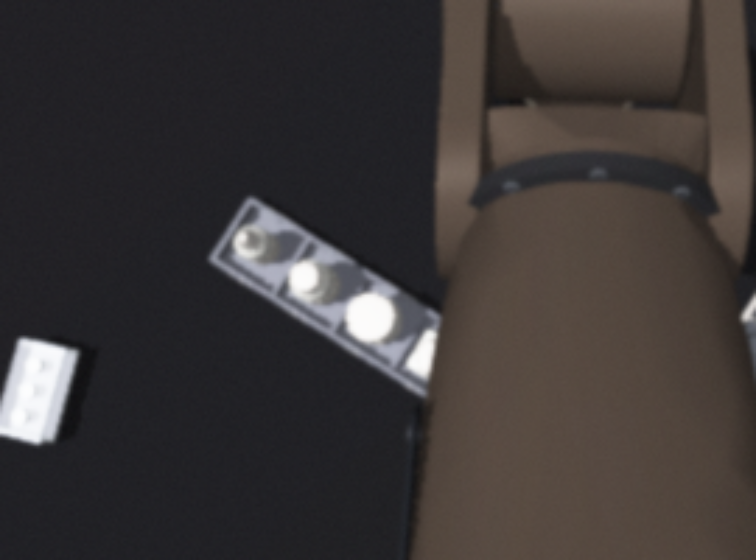

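The top view shows the dropper (255,240), tall (310,280), jar (370,317) and square (425,350) all upright, one to a bay and in the right order.

```bash
python3 -c "
from cell import order
print(order.job_done())"
```

```text
the job is handed in; nothing more can be done
None
```

All four bottles stand upright in the rack in the order asked (square, jar, tall, dropper from the grip), the tip box, timer and tube stand were left where they were, and the job was handed in at about 32 s.

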